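# Close up the loaded cap case and bolt its lid

## Task

Two blue cases stand on the bench, and only one of them holds printed black caps. Put the white lid on the case with the caps so that it sits down flat all round, then slide that case's red-knobbed bolt fully home over the edge of the lid, and let go.

Things in the scene. Friction and masses are not known exactly. Their poses are not given: they have to be found in the camera images.
- lid_handle (a point): Centre of the black grip bar (12 mm in x, 84 in y, 12 high) of the loose white lid, which starts flat on the bench, right way up, 0.12 kg. 46 mm above the lid's lowest face, 34 mm above the top of its white plate (84 x 120 x 4 mm); 28 mm gap under the bar. A grey plug of 48 x 84 x 8 mm under the plate enters the case's mouth. Half a turn fits as well. z up.
- case: Fixed blue case holding 6 black caps (an identical empty one, not listed, stays open). Origin: centre of its underside, on the bench; z up, y along its length, bolt on its -x side, towards the robot. Mouth 64 (x) x 100 (y) mm, 8 mm play round the lid's plug; rim 84 x 120 mm, 32 mm high. Lid seated: its plate lies on the rim, bar's centre 70 mm above the origin, bar along the case's y.
- bolt (a joint): Flat steel bolt of the loaded case, m: 0 drawn back (lid free), 0.028 fully home at its stop. Slides along the case's +x, away from the robot, over the lid's edge; friction 1.5 N, stays where left. 24 mm wide, 6 mm thick, 3 mm above a seated lid's plate. Drawn back, its tip is 12 mm short of the rim; home, it overlaps the lid by 16 mm.
- bolt_knob (a point): On the axis of the red knob on the loaded case's bolt: a plain upright round post, 14 mm across, 32 mm high. The point is 68 mm above the bench, 9 mm below the knob's top, 23 mm above the flat bolt; on the case's x axis 66 mm from its origin towards -x when drawn back, 38 mm when home. Pinch it from above or push it. Axes as the case's.

How it is judged:
By the outcome, as a careful person would: the job done as asked, in the order asked, and still so for the second after the job is handed in, with the robot touching nothing.
It also fails if it takes over 45 s, if anything falls off the work surface, if the arm or the gripper's body presses on something with over 40 N, if the wrist force passes 120 N, or if a joint passes its speed limit or range.

## Robot

A 6-joint arm with a two-finger parallel gripper is mounted at the origin on a cart in front of the work surface, level with it; the furniture and walls round the work are solid. World frame = base frame: x ahead of the robot, y to its left, z up, the work surface at z = 0. Lengths are in m, angles in rad, forces in N, time in s.
With the tool pointing down it reaches from about 0.4 to 0.825 m from the base axis. Payload 7 kg.
Tool frame: the origin (TCP) lies midway between the tips of the shut fingers; the grasp point (between the pads) lies arm.hold_point_z behind it (arm.hold_point_z is the distance from the TCP to the grasp point, in m); z points along the fingers, y is the line along which they close (so a half turn about z gives the same grasp; the last joint's range is limited). The gripper opens to 88 mm and grips with 3 to 60 N. Pads are 19 mm wide; open, the fingers measure 130 mm over their backs; the gripper's body (78 mm by 193 mm) begins 47 mm behind the grasp point.
Start: joints at [1.527, 0.359, 0.012, 0, -1.224, -0.288], TCP at [0.22, 0.638, 0.227] pointing down, gripper open.
Joint ranges: [-3.07, 3.07], [-1.43, 2.12], [-1.02, 1.25], [-3.03, 1.67], [-3.05, -0], [-3.03, 3.03]. Speed limits (rad/s): [2.39, 2.39, 3.01, 3.14, 3.14, 3.14].

## Interface

Orientations are given as [roll, pitch, yaw] about the fixed x, y, z axes, in that order (R = Rz(yaw) Ry(pitch) Rx(roll)).
In Python, from station import arm gives the robot as it stands.
- The arm moves only by the shell command python3 -m crank 'ROWS' [OPENING] [FORCE]. ROWS is JSON, a list that holds one entry, the list of rows, each a list of 4 numbers: the shift along the tool's x, y, z in units of 25 mm (1.0 is 25 mm), then the turn about the tool's z in units of 5 degrees (1.0 is 5 degrees). A call has 1 to 12 rows; each row is the pose to reach, as a shift and turn from the pose commanded when the call began, along the tool's axes at that moment; what a row does not reach only later rows make up. A row lasts 1/8 s, in which the tool goes at most 62.5 mm and 10.7 degrees, less where a joint would pass 70% of its speed; a pose out of reach is approached as far as the arm can. A call with a gripper value outside its range is refused whole. OPENING is the closure, from 0 (fully open) to 1 (shut), set as the call begins (- or left out, the last holds). The fingers move at their own pace and stop on an object; FORCE is the grip in N (left out, the last holds). Time passes only in rows, so rows that repeat a pose let the fingers close. It gives the time, the measured TCP pose, the force, the opening and the grip force at its end, in the units of the state.
- arm.get_state(): the state, without advancing time (a new reading comes with each control period).
- arm.grab_frame(name): name is "scene" or "top" or "wrist"; returns (picture, depth): 384x512x3 uint8, red, green, blue; 384x512 float32, m along the optical axis (not along the pixel's ray), 0 where there is no reading.
- arm.get_calibration(name): a dict with "mtx" (3x3 intrinsics, pixels), "R" (3x3) and "t" (3): a world point X has camera coordinates R X + t; the wrist camera has in their place "mount" (4x4, takes a point from camera to tool coordinates, whose origin is the TCP and whose axes are the flange's). Camera axes: x right, y down, z forward; pixel columns grow to the right and rows downward; lengths in m; the calibration is good to about 2 mm. The wrist camera is an equidistant fisheye: a pixel r from the principal point sees the ray r / f radians off the axis. A picture is of the moment at which its call begins: read the wrist's pose just before it. get_calibration takes no time and is no camera call.
- arm.job_done(): hands the job in; it is judged then, once.
Trained networks look in the newest picture that a camera, given by its name, has taken for a name from the list of things; names that differ only in an ending like _2 or _b are one class to them, and where a whole thing is asked for, a point or a joint stands for the part that bears it (a point fixed in the world has none). Each returns a list of dicts, best first, with "score" (0 to 1); they miss things now and then, are a little off and sometimes report something else, mostly with a low value. They report only what shows in the picture. A call takes as long as a camera call.
- arm.recognise(thing, camera): "extent" ([left, top, width, height] in pixels, round what is visible of it).
- arm.trace(thing, camera): "mask" (384x512 bool, what is visible of it) and "extent" ([left, top, width, height] in pixels, round what is visible of it).
The state is a dict: "t": time; "q": joint angles; "qd": joint speeds; "joint_efforts": joint torques, N m; "eef_pos": TCP position; "ee_rot": TCP orientation; "force": force on the tool from outside, world axes, zero at the start; "moment": the same for the moment, N m; "width": finger opening in m; "gripper_force": force on a finger pad.
Only numpy, scipy, OpenCV 4.12 (cv2) and the standard library are available. Lean on these libraries where they do the work, as an engineer would, in place of code of your own. Each camera call takes 0.05 s, during which the arm holds its last target. There are 200 camera calls.

## Working session

There is one attempt and no reset: what is moved stays moved. The work goes in short steps, Python scripts to look and compute and a shell command to move; the robot and the scene stay as the last step left them, time stands still between calls to the robot, and variables do not carry over. Pictures are saved under pics/ and viewed, at most 10 in all, crops included, and the job is handed in when it is done.

```bash
mkdir -p pics; cat > h.py <<'E'
import numpy as np, cv2
from station import arm
def pts(cam, depth):
    c=arm.get_calibration(cam); K=np.array(c["mtx"]);R=np.array(c["R"]);t=np.array(c["t"])
    v,u=np.mgrid[0:384,0:512]
    X=np.stack([(u-K[0,2])/K[0,0]*depth,(v-K[1,2])/K[1,1]*depth,depth],-1)
    return (X-t)@R
E
python3 - <<'E'
from h import *
ims=[]
for cam in("top","scene"):
    im,d=arm.grab_frame(cam); np.savez(cam,im=im,d=d); cv2.imwrite(f"pics/{cam}0.png",im[:,:,::-1])
    P=pts(cam,d)
    for th in("lid_handle","case","bolt_knob","bolt"):
        for r in arm.trace(th,cam)[:3]:
            m=r["mask"]&(d>0); q=P[m]
            print(cam,th,round(r["score"],2),r["extent"],np.round(np.median(q,0),3) if len(q) else None, np.round(np.percentile(q,[2,98],axis=0),3).tolist() if len(q) else None)
s=arm.get_state();print(s["t"],s["eef_pos"],s["ee_rot"],s["width"],arm.hold_point_z)
E
```

```text
top lid_handle 0.72 [204.4, 210.3, 51.7, 35.0] [ 0.439 -0.171  0.013] [[0.399, -0.228, 0.009], [0.479, -0.114, 0.054]]
top case 0.83 [196.7, 137.4, 53.1, 62.4] [ 0.602 -0.155  0.014] [[0.521, -0.216, 0.002], [0.651, -0.103, 0.049]]
top bolt_knob 0.64 [214.6, 178.2, 11.4, 15.2] [ 0.538 -0.149  0.047] [[0.519, -0.16, 0.041], [0.557, -0.135, 0.079]]
top bolt 0.67 [210.8, 176.8, 17.0, 18.8] [ 0.54  -0.15   0.046] [[0.521, -0.161, 0.006], [0.566, -0.136, 0.079]]
scene lid_handle 0.72 [263.2, 223.7, 61.1, 53.8] [ 0.433 -0.159  0.012] [[0.398, -0.224, 0.01], [0.476, -0.114, 0.052]]
scene case 0.75 [176.0, 215.8, 79.0, 41.1] [ 0.561 -0.157  0.031] [[0.517, -0.215, 0.006], [0.647, -0.126, 0.074]]
scene bolt_knob 0.81 [227.7, 218.3, 21.5, 22.9] [ 0.541 -0.143  0.046] [[0.519, -0.155, 0.041], [0.555, -0.133, 0.077]]
scene bolt 0.76 [222.4, 218.0, 23.6, 24.9] [ 0.541 -0.143  0.046] [[0.519, -0.163, 0.037], [0.558, -0.132, 0.077]]
0.5 [0.21987393 0.63811528 0.22652331] [ 3.14147068e+00 -3.46709056e-06 -3.31782414e-01] 0.08778323796734974 0.0188
```

View pics/top0.png

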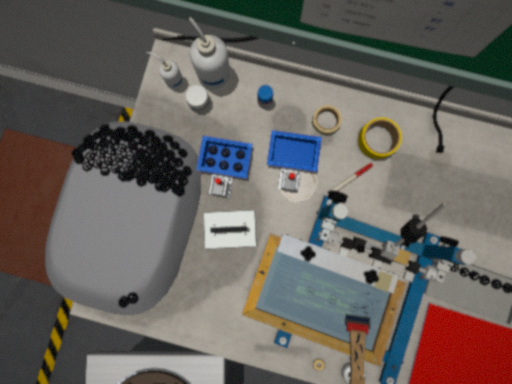

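View pics/scene0.png

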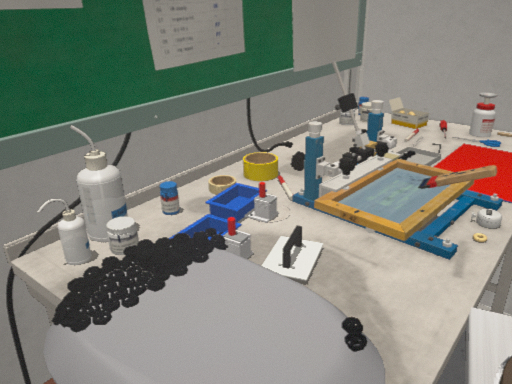

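The top view shows the loaded case at (225,157), the empty one at (294,151), the lid at (230,230) with its bar near (230,230), and a big grey, cap-strewn tub or bag at (130,210) on the arm's path. The scene view confirms the loaded case's knob at (232,226). Next I'll fit the poses and get obstacle heights.

```bash
python3 - <<'E'
from h import *
def rect(q,n):
    r=cv2.minAreaRect((q[:,:2]*1000).astype(np.float32)); print(n,len(q),np.round(r[0],1),np.round(r[1],1),round(r[2],2))
for cam in("top","scene"):
    z=np.load(cam+".npz");im=z["im"].astype(int);d=z["d"];P=pts(cam,d);ok=d>0
    blue=(im[...,2]>im[...,0]+60)&ok
    box=lambda x0,x1,y0,y1:(P[...,0]>x0)&(P[...,0]<x1)&(P[...,1]>y0)&(P[...,1]<y1)
    m=blue&box(.5,.7,-.235,-.08)&(abs(P[...,2]-.032)<.007); rect(P[m],cam+" rim")
    white=(im.min(-1)>150)&box(.37,.5,-.25,-.09)&(P[...,2]>.005)&(P[...,2]<.022); 
    w=P[white]; rect(w,cam+" plate"); print(np.median(w[:,2]))
    bar=ok&box(.37,.5,-.25,-.09)&(P[...,2]>.04)&(P[...,2]<.062); rect(P[bar],cam+" bar"); b=P[bar]; print("z",np.percentile(b[:,2],[5,50,95]),b.mean(0))
    red=(im[...,0]>im[...,1]+70)&(im[...,0]>im[...,2]+70)&box(.48,.6,-.2,-.09)&ok; k=P[red];kt=k[k[:,2]>.07]; print("knob",len(k),k.mean(0),len(kt),kt.mean(0) if len(kt) else "")
    bl=ok&box(.5,.7,-.25,-.06); print("bench z",np.median(P[ok&box(.35,.38,-.2,-.12)][:,2]))
    if cam=="top":
        H=np.zeros((10,14))
        for i,x in enumerate(np.arange(0,1,.1)):
            for j,y in enumerate(np.arange(.7,-.7,-.1)):
                s=P[ok&box(x,x+.1,y-.1,y)]; H[i,j]=s[:,2].max() if len(s) else -1
        print("cols y from .7 down"); 
        for i in range(9,-1,-1): print(i/10,np.round(H[i],2).tolist())
E
```

```text
top rim 674 [ 609. -159.] [120.1  82.9] 80.69
top plate 1542 [ 439.5 -170.6] [ 83.7 122. ] 2.87
0.012739782179069264
top bar 193 [ 439.6 -171.7] [11.9 81.7] 2.78
z [0.04972155 0.05255253 0.05510011] [ 0.43955876 -0.17150743  0.05247919]
knob 28 [ 0.54582182 -0.14923711  0.07669695] 27 [ 0.5459108  -0.1490566   0.07696714]
bench z 0.0003133643064206947
cols y from .7 down
0.9 [-0.77, -0.77, -0.77, -0.75, 0.06, 0.1, 0.19, 0.1, 0.1, -1.0, -1.0, -1.0, -1.0, -1.0]
0.8 [-0.77, -0.77, -0.77, -1.0, -1.0, -1.0, 0.21, 0.23, 0.27, 0.31, 0.35, 0.1, -1.0, -1.0]
0.7 [-1.0, -1.0, -1.0, -1.0, -1.0, -1.0, 0.01, 0.13, 0.14, 0.07, 0.38, 0.42, 0.45, 0.4]
0.6 [-1.0, -1.0, -1.0, 0.01, 0.02, 0.09, 0.1, 0.09, 0.04, 0.04, 0.04, 0.05, 0.05, 0.06]
0.5 [-1.0, -1.0, -1.0, 0.01, 0.07, 0.09, 0.1, 0.1, 0.08, 0.05, 0.12, 0.12, 0.02, 0.01]
0.4 [-1.0, -1.0, -1.0, 0.0, 0.08, 0.08, 0.08, 0.08, 0.06, 0.11, 0.2, 0.2, 0.3, 0.19]
0.3 [-1.0, -1.0, -1.0, 0.0, 0.07, 0.08, 0.08, 0.08, 0.02, 0.11, 0.14, 0.15, 0.15, 0.2]
0.2 [-0.77, -1.0, -1.0, -1.0, 0.04, 0.07, 0.08, 0.05, 0.01, 0.09, 0.09, 0.1, 0.08, 0.02]
0.1 [-0.77, -0.77, -1.0, -1.0, -1.0, 0.01, 0.02, 0.02, 0.0, 0.04, 0.08, 0.13, 0.09, 0.01]
0.0 [-0.77, -0.77, -0.77, -0.77, -0.77, 0.0, 0.02, 0.02, 0.01, -1.0, 0.0, 0.03, 0.03, 0.01]
scene rim 308 [ 609.6 -160.9] [115.5  84.7] 79.81
scene plate 1307 [ 439.2 -170.6] [ 83.9 122.3] 2.68
0.01192024717449905
scene bar 236 [ 438.4 -169.3] [11.4 84.5] 2.37
z [0.04308416 0.05119053 0.05300734] [ 0.43710823 -0.16302095  0.0498467 ]
knob 113 [ 0.54432483 -0.1438578   0.0645843 ] 40 [ 0.54498325 -0.14543728  0.07489762]
bench z -0.0004951213649688268
```

```bash
python3 - <<'E'
import cv2
a=cv2.imread("pics/top0.png")[125:260,185:335];cv2.imwrite("pics/c1.png",cv2.resize(a,None,fx=5,fy=4.4,interpolation=2))
E
```

```text
(no output)
```

View pics/c1.png

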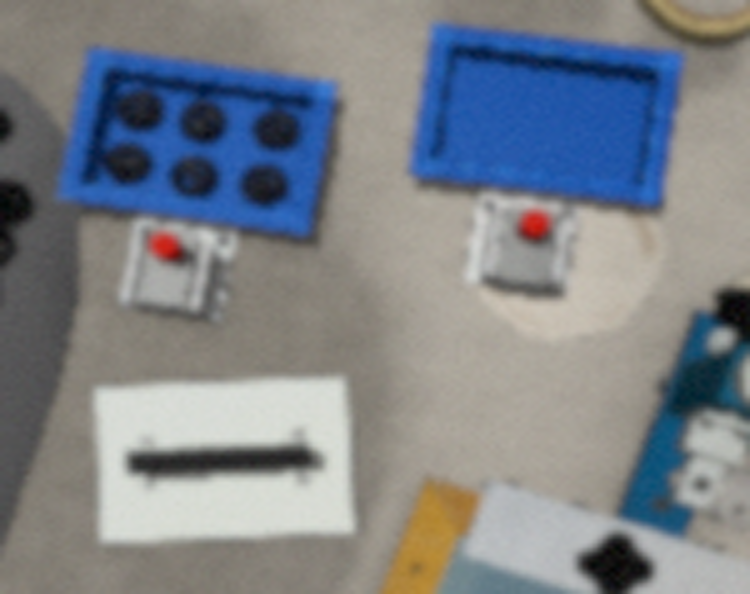

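The crop shows six caps in the left case, whose long side tilts down to the right (yaw about -9.5°), and none in the right case. The lid is tilted slightly the other way (yaw about +2.8°). Estimates: case centre (0.6095,-0.1595), lid bar (0.4393,-0.1707).

```bash
cat >> h.py <<'E'
from scipy.spatial.transform import Rotation as Ro
def goto(x,y,zhold,yawdeg):
    s=arm.get_state(); R=Ro.from_euler("xyz",s["ee_rot"]).as_matrix()
    dv=np.array([x,y,zhold-arm.hold_point_z])-s["eef_pos"]
    yaw=np.degrees(s["ee_rot"][2]); f=(yaw-yawdeg+180)%360-180
    print("rows",np.round(R.T@dv/.025,2),round(f/5,2),"t",round(s["t"],2),"F",np.round(s["force"],1),"w",round(s["width"],4))
E
python3 -c "
from h import *
goto(.48,.25,.22,-50)"
```

```text
rows [14.89 11.29  1.01] 6.2 t 0.5 F [0.5 0.2 0.4] w 0.0878
```

```bash
python3 -m crank '[[[14.9,11.3,1,6.2],[14.9,11.3,1,6.2],[14.9,11.3,1,6.2],[14.9,11.3,1,6.2],[14.9,11.3,1,6.2],[14.9,11.3,1,6.2],[14.9,11.3,1,6.2],[14.9,11.3,1,6.2],[14.9,11.3,1,6.2],[14.9,11.3,1,6.2]]]' 0.3
python3 -c "
from h import *
goto(.4393,-.1707,.14,-87.2)"
```

```text
t: 1.75
eef_pos: [0.4801, 0.2499, 0.2017]
ee_rot: [-3.141, 0.0, -0.873]
force: [-0.4, -0.2, 1.2]
width: 0.0613
gripper_force: 0.0
rows [11.85 12.06  3.21] 7.43 t 1.75 F [-0.4 -0.2  1.2] w 0.0613
```

```bash
python3 -m crank '[[[11.85,12.06,1.5,7.43],[11.85,12.06,1.5,7.43],[11.85,12.06,1.5,7.43],[11.85,12.06,1.5,7.43],[11.85,12.06,1.5,7.43],[11.85,12.06,1.5,7.43],[11.85,12.06,1.5,7.43],[11.85,12.06,3.2,7.43],[11.85,12.06,3.2,7.43],[11.85,12.06,3.2,7.43],[11.85,12.06,3.2,7.43]]]'
python3 -c "
from h import *
goto(.4393,-.1707,.046,-87.2)
im,d=arm.grab_frame('wrist');cv2.imwrite('pics/w1.png',im[:,:,::-1])"
```

```text
t: 3.12
eef_pos: [0.4407, -0.1702, 0.123]
ee_rot: [-3.139, -0.0, -1.519]
force: [-0.6, 0.2, 0.4]
width: 0.0616
gripper_force: 0.0
rows [0.02 0.07 3.83] 0.03 t 3.12 F [-0.6  0.2  0.4] w 0.0616
```

View pics/w1.png

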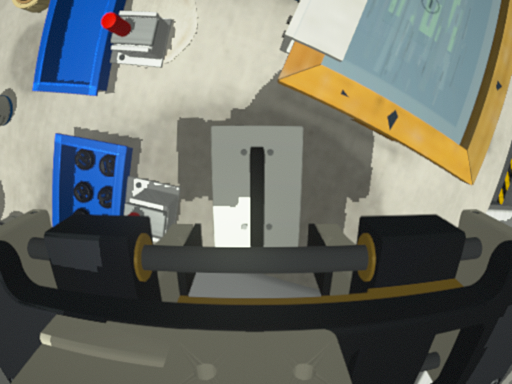

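The wrist view shows the bar at column 257, midway between the fingers (about 190 and 325) and parallel to them. The gripper is aligned, so I'll descend and grip.

```bash
python3 -m crank '[[[0,0,1.5,0],[0,0,3,0],[0,0,3.8,0],[0,0,3.8,0],[0,0,3.8,0],[0,0,3.8,0]]]' && python3 -m crank '[[[0,0,0,0],[0,0,0,0],[0,0,0,0],[0,0,0,0],[0,0,0,0],[0,0,0,0]]]' 1 30 && python3 -m crank '[[[0,0,-1,0],[0,0,-2,0],[0,0,-3,0],[0,0,-4.2,0],[0,0,-4.2,0],[0,0,-4.2,0]]]'
python3 -c "
from h import *
goto(.6095,-.1595,.15,-99.5)"
```

```text
t: 3.92
eef_pos: [0.4404, -0.1709, 0.0278]
ee_rot: [-3.139, -0.0, -1.521]
force: [-0.3, -0.2, -0.6]
width: 0.0612
gripper_force: 0.0
t: 4.68
eef_pos: [0.4393, -0.171, 0.0265]
ee_rot: [3.141, 0.0, -1.521]
force: [-0.2, -0.7, -0.7]
width: 0.0116
gripper_force: 30.0
t: 5.42
eef_pos: [0.4389, -0.1709, 0.131]
ee_rot: [3.141, 0.0, -1.522]
force: [-0.1, -0.3, -1.3]
width: 0.0115
gripper_force: 30.0
rows [-0.12 -6.84 -0.01] 2.46 t 5.42 F [-0.1 -0.3 -1.3] w 0.0115
```

```bash
python3 -m crank '[[[0,-2,0,1],[-0.1,-4,0,2.4],[-0.1,-5.8,0,2.46],[-0.12,-6.84,0,2.46],[-0.12,-6.84,0,2.46],[-0.12,-6.84,0,2.46],[-0.12,-6.84,0,2.46]]]'
python3 - <<'E'
from h import *
goto(.6095,-.1595,.07,-99.5)
im,d=arm.grab_frame('scene');a=im[170:290,150:330,::-1];cv2.imwrite('pics/s2.png',cv2.resize(a,None,fx=4,fy=4,interpolation=2))
P=pts('scene',d);b=(im.astype(int).min(-1)>140)&(P[...,2]>.09)&(P[...,2]<.125)&(P[...,0]>.5)&(P[...,0]<.7)&(abs(P[...,1]+.16)<.1)
q=P[b];print(len(q));r=cv2.minAreaRect((q[:,:2]*1000).astype(np.float32));print(r,np.median(q[:,2]))
E
```

```text
t: 6.3
eef_pos: [0.6091, -0.1596, 0.1312]
ee_rot: [3.141, -0.0, -1.736]
force: [-0.0, 0.9, -1.9]
width: 0.0121
gripper_force: 30.0
rows [-0.01 -0.02  3.2 ] 0.01 t 6.3 F [-0.   0.9 -1.9] w 0.0121
269
((608.23486328125, -157.91537475585938), (118.99507141113281, 83.87622833251953), 80.20317840576172) 0.1164717416870083
```

View pics/s2.png

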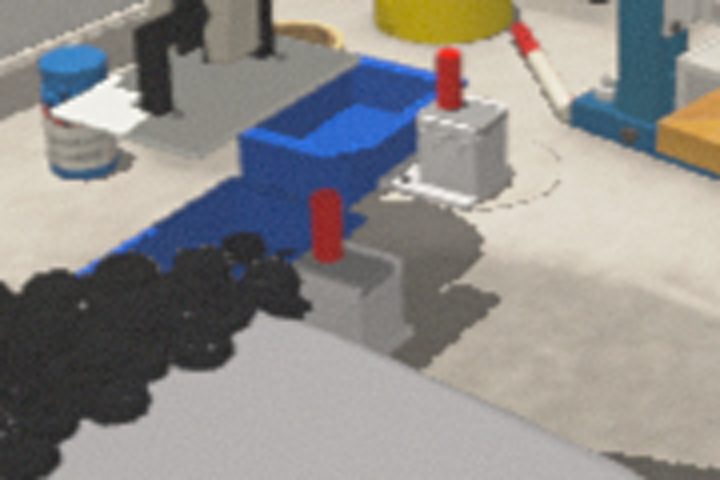

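The lid hangs level above the loaded case at crop (200,100), and both red knobs stand clear of it. Its measured pose matches the rim to 1–3 mm and 0.4°, so I'll lower it.

```bash
python3 -m crank '[[[0,0,0.8,0],[0,0,1.6,0],[0,0,2.3,0],[0,0,2.7,0],[0,0,3.0,0],[0,0,3.15,0],[0,0,3.25,0],[0,0,3.25,0],[0,0,3.25,0]]]'
python3 -c "
from h import *
goto(.6095,-.1595,.07,-99.5)"
```

```text
t: 7.48
eef_pos: [0.6102, -0.1595, 0.0506]
ee_rot: [-3.141, 0.0, -1.736]
force: [-0.2, -0.5, -1.0]
width: 0.0117
gripper_force: 30.0
rows [ 0.    0.03 -0.03] 0.01 t 7.47 F [-0.2 -0.5 -1. ] w 0.0117
```

```bash
python3 -m crank '[[[0,0,0.04,0],[0,0,0.04,0],[0,0,0.04,0]]]' && python3 -m crank '[[[0,0,0,0],[0,0,0,0],[0,0,0,0],[0,0,0,0]]]' 0.66 && python3 -m crank '[[[0,0,-1,0],[0,0,-2,0],[0,0,-4,0],[0,0,-4,0],[0,0,-4,0],[0,4,-4,0],[0,6,-4,0],[0,6,-4,0]]]'
python3 - <<'E'
from h import *
for cam in("top","scene"):
    im,d=arm.grab_frame(cam);P=pts(cam,d)
    b=(im.astype(int).min(-1)>100)&(P[...,2]>.03)&(P[...,2]<.05)&(P[...,0]>.56)&(P[...,0]<.7)&(abs(P[...,1]+.16)<.085)
    q=P[b];r=cv2.minAreaRect((q[:,:2]*1000).astype(np.float32));A=np.c_[q[:,:2]-[.61,-.16],np.ones(len(q))]
    print(cam,len(q),np.round(r[0],1),np.round(r[1],1),r[2],"plane",np.linalg.lstsq(A,q[:,2],rcond=None)[0])
cv2.imwrite('pics/s3.png',cv2.resize(im[170:290,150:330,::-1],None,fx=4,fy=4,interpolation=2))
c,s=np.cos(np.radians(-9.5)),np.sin(np.radians(-9.5))
goto(.6095-.066*c,-.1595-.066*s,.14,-9.5)
E
```

```text
t: 7.85
eef_pos: [0.6103, -0.1595, 0.0504]
ee_rot: [-3.141, -0.0, -1.736]
force: [-3.6, 1.7, 6.7]
width: 0.0119
gripper_force: 30.0
t: 8.35
eef_pos: [0.6101, -0.1596, 0.0492]
ee_rot: [3.141, -0.0, -1.736]
force: [-0.5, 0.6, 0.4]
width: 0.0299
gripper_force: 0.0
t: 9.35
eef_pos: [0.458, -0.1347, 0.1479]
ee_rot: [3.138, -0.0, -1.736]
force: [0.7, -0.4, -0.3]
width: 0.0296
gripper_force: 0.0
top 1299 [ 612.4 -147.6] [145.6  84.9] 80.07586669921875 plane [ 0.00516223 -0.0013926   0.03680008]
scene 622 [ 610.1 -159.5] [119.   85.9] 81.17733001708984 plane [0.00454964 0.00200685 0.03619241]
rows [-0.01 -3.47  1.09] -17.99 t 9.45 F [0.5 0.7 0.5] w 0.0298
```

View pics/s3.png

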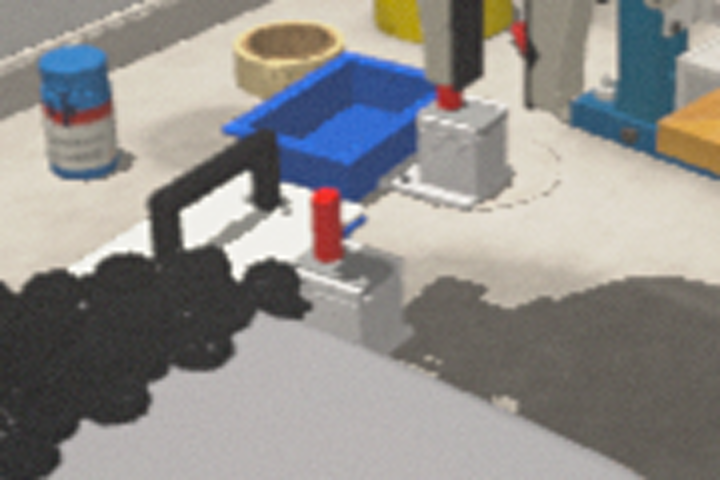

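The lid lies flat on the loaded case: the plate is at 36–37 mm with a tilt under 0.5°. The red knob is clear at crop (326,225). Next I'll turn a quarter and pinch the knob.

```bash
python3 -m crank '[[[0,0,0,-2],[0,0,0,-4],[0,0,0,-6],[0,0,0,-8],[0,-1,0,-10],[0,-2,0,-12],[0,-3,0,-14],[0,-3.47,0,-16],[0,-3.47,0,-18],[0,-3.47,1,-18],[0,-3.47,1,-18],[0,-3.47,1,-18]]]' 0.55
python3 - <<'E'
from h import *
c,s=np.cos(np.radians(-9.5)),np.sin(np.radians(-9.5))
goto(.6095-.066*c,-.1595-.066*s,.07,-9.5)
im,d=arm.grab_frame('wrist');cv2.imwrite('pics/w2.png',im[:,:,::-1]);print(arm.get_state()["q"])
E
```

```text
t: 10.95
eef_pos: [0.548, -0.1493, 0.1242]
ee_rot: [3.141, 0.001, -0.165]
force: [-0.5, -0.5, -0.1]
width: 0.0396
gripper_force: 0.0
rows [-0.15 -0.01  2.92] 0.01 t 10.95 F [-0.5 -0.5 -0.1] w 0.0396
[ 7.87582072e-02  2.72413057e-01 -3.64077708e-01  4.10709270e-04
 -9.34115196e-01  1.32673298e+00]
```

View pics/w2.png

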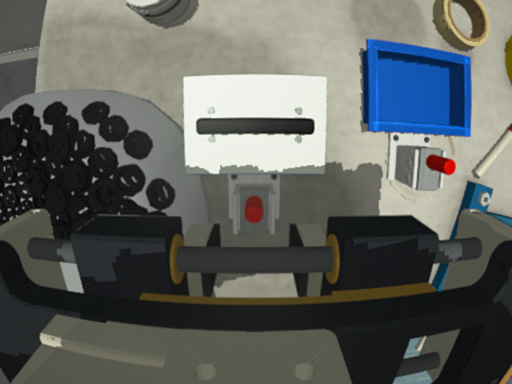

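The knob at (254,208) is centred between the fingers and the lid is square on the case. I'll descend and pinch.

```bash
python3 -m crank '[[[-0.15,0,1,0],[-0.15,0,2,0],[-0.15,0,2.9,0],[-0.15,0,2.9,0],[-0.15,0,2.9,0],[-0.15,0,2.9,0]]]' && python3 -m crank '[[[0,0,0,0],[0,0,0,0],[0,0,0,0],[0,0,0,0],[0,0,0,0]]]' 1 20 && python3 -m crank '[[[0.2,0,0,0],[0.4,0,0,0],[0.6,0,0,0],[0.8,0,0,0],[0.95,0,0,0],[1.05,0,0,0],[1.12,0,0,0],[1.2,0,0,0],[1.2,0,0,0],[1.2,0,0,0]]]'
```

```text
t: 11.75
eef_pos: [0.5449, -0.1485, 0.0531]
ee_rot: [-3.141, -0.002, -0.165]
force: [0.5, -0.1, -0.0]
width: 0.0393
gripper_force: 0.0
t: 12.38
eef_pos: [0.5442, -0.1482, 0.052]
ee_rot: [-3.141, -0.0, -0.165]
force: [-0.5, 4.8, 2.6]
width: 0.0136
gripper_force: 20.0
t: 13.62
eef_pos: [0.5695, -0.1526, 0.0517]
ee_rot: [3.142, 0.007, -0.166]
force: [-15.2, 12.4, 17.2]
width: 0.0134
gripper_force: 20.0
```

```bash
python3 -m crank '[[[0.1,0,0,0],[0.2,0,0,0],[0.2,0,0,0],[0.2,0,0,0]]]' && python3 -m crank '[[[0,0,0,0],[0,0,0,0],[0,0,0,0],[0,0,0,0]]]' 0.55 && python3 -m crank '[[[0,0,-1,0],[0,0,-2.5,0],[0,0,-4,0],[-1,0,-6,0],[-4,0,-6,0],[-6,0,-6,0],[-6,0,-6,0],[-6,0,-6,0]]]'
python3 - <<'E'
from h import *
for cam in("top","scene"):
    im,d=arm.grab_frame(cam);P=pts(cam,d);i=im.astype(int)
    red=(i[...,0]>i[...,1]+70)&(i[...,0]>i[...,2]+70)&(abs(P[...,0]-.56)<.06)&(abs(P[...,1]+.15)<.04)&(d>0)
    k=P[red];kt=k[k[:,2]>.07];print(cam,len(kt),kt.mean(0),k.mean(0))
    b=(i.min(-1)>100)&(P[...,2]>.03)&(P[...,2]<.043)&(P[...,0]>.56)&(P[...,0]<.7)&(abs(P[...,1]+.16)<.085)
    q=P[b];A=np.c_[q[:,:2]-[.61,-.16],np.ones(len(q))];print(np.linalg.lstsq(A,q[:,2],rcond=None)[0])
    if cam=="top": t=cv2.resize(im[125:215,185:325,::-1],(420,270),interpolation=2)
s=cv2.resize(im[170:290,170:310,::-1],(350,270),interpolation=2)
cv2.imwrite('pics/e.png',np.hstack([t,s]))
E
```

```text
t: 14.12
eef_pos: [0.5717, -0.153, 0.0508]
ee_rot: [3.141, 0.012, -0.167]
force: [-18.8, 15.0, 18.5]
width: 0.0136
gripper_force: 20.0
t: 14.62
eef_pos: [0.5787, -0.1546, 0.0517]
ee_rot: [3.141, 0.0, -0.165]
force: [-0.2, -0.8, -0.1]
width: 0.0387
gripper_force: 0.0
t: 15.62
eef_pos: [0.431, -0.1296, 0.2026]
ee_rot: [-3.141, -0.002, -0.165]
force: [0.2, -0.0, -1.2]
width: 0.0396
gripper_force: 0.0
top 29 [ 0.57079231 -0.15351959  0.07663541] [ 0.57069512 -0.15364543  0.07601774]
[ 0.00600968 -0.00346922  0.03683068]
scene 44 [ 0.57016062 -0.14879008  0.07491534] [ 0.56947108 -0.14772607  0.06488468]
[0.00188713 0.00651304 0.03614745]
```

View pics/e.png

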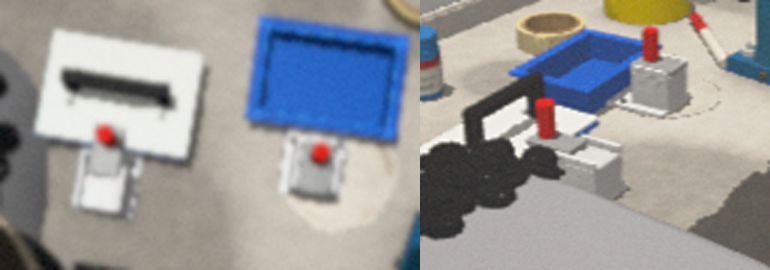

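The knob has moved about 25.3 mm by both cameras, while the stop is at 28 mm. The lid is still flat. I'll finish by pushing the knob from behind with the fingers shut and watching the force.

```bash
python3 - <<'E'
from h import *
c,s=np.cos(np.radians(-9.5)),np.sin(np.radians(-9.5))
for z in (.14,.07): goto(.6095-.068*c,-.1595-.068*s,z,-9.5)
E
```

```text
rows [4.5  0.01 3.23] 0.01 t 15.72 F [ 0.3  0.9 -0.1] w 0.0394
rows [4.5  0.01 6.03] 0.01 t 15.72 F [ 0.3  0.9 -0.1] w 0.0394
```

```bash
python3 -m crank '[[[2,0,1,0],[4,0,2,0],[4.5,0,3,0],[4.5,0,3.2,0],[4.5,0,3.2,0],[4.5,0,4.2,0],[4.5,0,5.2,0],[4.5,0,6,0],[4.5,0,6,0],[4.5,0,6,0]]]' 1 20 && python3 -m crank '[[[0.2,0,0,0],[0.35,0,0,0],[0.45,0,0,0],[0.5,0,0,0],[0.54,0,0,0],[0.54,0,0,0],[0.54,0,0,0]]]'
```

```text
t: 16.98
eef_pos: [0.5424, -0.1481, 0.0535]
ee_rot: [-3.141, -0.002, -0.165]
force: [0.7, -0.1, 0.7]
width: 0.0003
gripper_force: 0.0
t: 17.85
eef_pos: [0.5548, -0.1503, 0.0518]
ee_rot: [3.142, 0.0, -0.165]
force: [0.0, 0.2, 0.9]
width: 0.0004
gripper_force: 0.0
```

```bash
for i in 1 2; do python3 -m crank '[[[0.04,0,0,0],[0.08,0,0,0],[0.08,0,0,0],[0.08,0,0,0]]]' | egrep 'eef_pos|^force'; done
```

```text
eef_pos: [0.5555, -0.1506, 0.0515]
force: [-4.7, 1.8, 3.1]
eef_pos: [0.5556, -0.1507, 0.0514]
force: [-10.7, 5.0, 7.4]
```

```bash
python3 -m crank '[[[0.06,0,0,0],[0.12,0,0,0],[0.12,0,0,0],[0.12,0,0,0]]]' | egrep 'eef_pos|^force'; python3 -m crank '[[[-0.6,0,0,0],[-0.8,0,0,0],[-0.8,0,-2,0],[-0.8,0,-4,0],[-4,0,-6,0],[-6,0,-6,0],[-6,0,-6,0],[-6,0,-6,0]]]'
python3 - <<'E'
from h import *
for cam in("top","scene"):
    im,d=arm.grab_frame(cam);P=pts(cam,d);i=im.astype(int)
    red=(i[...,0]>i[...,1]+70)&(i[...,0]>i[...,2]+70)&(abs(P[...,0]-.56)<.06)&(abs(P[...,1]+.15)<.04)&(d>0)
    k=P[red];kt=k[k[:,2]>.07];print(cam,len(kt),kt.mean(0),k.mean(0))
    b=(i.min(-1)>100)&(P[...,2]>.03)&(P[...,2]<.043)&(P[...,0]>.56)&(P[...,0]<.7)&(abs(P[...,1]+.16)<.085)
    q=P[b];A=np.c_[q[:,:2]-[.61,-.16],np.ones(len(q))];print(np.linalg.lstsq(A,q[:,2],rcond=None)[0])
E
```

```text
eef_pos: [0.5558, -0.1509, 0.0512]
force: [-18.0, 9.0, 14.5]
t: 20.35
eef_pos: [0.414, -0.1267, 0.2029]
ee_rot: [-3.141, -0.003, -0.164]
force: [1.3, 1.0, 0.2]
width: 0.0003
gripper_force: 0.0
top 28 [ 0.57101669 -0.15339072  0.07653431] [ 0.57073478 -0.15361946  0.0757661 ]
[ 0.00472473 -0.00439551  0.03672911]
scene 41 [ 0.57003355 -0.14893465  0.07512278] [ 0.56930083 -0.14770461  0.06464908]
[-0.00090029  0.00463396  0.03612914]
```

```bash
python3 -c "
from h import *
goto(.548,-.1493,.143,-9.46)"
```

```text
rows [5.4  0.01 3.12] 0.0 t 20.45 F [-0.5  0.2 -0.1] w 0.0003
```

```bash
python3 -m crank '[[[2,0,1,0],[4,0,2,0],[5.4,0,3,0],[5.4,0,3.1,0],[5.4,0,3.1,0],[5.4,0,3.1,0],[5.4,0,3.1,0]]]' | grep eef
python3 - <<'E'
from h import *
c=arm.get_calibration("wrist");K=np.array(c["mtx"]);M=np.array(c["mount"])
def ray(uv,pos,rot,z):
    x=(np.array(uv)-[K[0,2],K[1,2]])/[K[0,0],K[1,1]];r=np.hypot(*x)
    v=np.r_[x/r*np.sin(r),np.cos(r)];R=Ro.from_euler("xyz",rot).as_matrix()
    o=R@M[:3,3]+pos;w=R@M[:3,:3]@v;return (o+w*(z-o[2])/w[2])
s=arm.get_state();im,d=arm.grab_frame('wrist');cv2.imwrite('pics/w3.png',im[:,:,::-1])
for f,pos,rot in(("w2",[.548,-.1493,.1242],[3.141,.001,-.165]),("w3",s["eef_pos"],s["ee_rot"])):
    i=cv2.imread(f"pics/{f}.png")[:,:,::-1].astype(int)
    red=((i[...,0]>i[...,1]+70)&(i[...,0]>i[...,2]+70)).astype(np.uint8)
    n,l,st,ce=cv2.connectedComponentsWithStats(red)
    for k in range(1,n):
        if st[k,4]>60 and 200<ce[k][0]<470:
            v,u=np.where(l==k)
            print(f,st[k],np.round(ce[k],1), "bottom edge z.045/top edge", *[np.round(ray(p,pos,rot,z),4)[:2] for p,z in(((u.mean(),v.max()+.5),.077),((u.mean(),v.min()-.5),.077))])
    w=(i.min(-1)>150).astype(np.uint8)
E
```

```text
eef_pos: [0.547, -0.1489, 0.1254]
w2 [427 155  29  20 380] [441.5 164.2] bottom edge z.045/top edge [ 0.5538 -0.3059] [ 0.5704 -0.3064]
w2 [245 206  17  17 225] [253.4 213.7] bottom edge z.045/top edge [ 0.5413 -0.148 ] [ 0.5543 -0.1501]
w3 [427 154  29  20 373] [441.2 163. ] bottom edge z.045/top edge [ 0.5535 -0.3059] [ 0.5701 -0.3065]
w3 [246 169  17  19 242] [254.  178.2] bottom edge z.045/top edge [ 0.5664 -0.1523] [ 0.58   -0.1545]
```

View pics/w3.png

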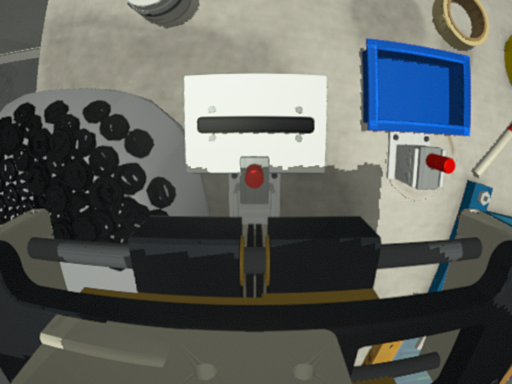

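In the wrist view the knob is at (254,178) over the lid's edge, but this estimate of the travel is still only about 26 mm. The fingertips may have caught something low, so I'll push again higher up the knob.

```bash
python3 -m crank '[[[-0.35,0,0.8,0],[-0.35,0,1.6,0],[-0.35,0,2.4,0],[-0.35,0,2.54,0],[-0.35,0,2.54,0],[-0.35,0,2.54,0]]]' | egrep 'eef|^force'; python3 -m crank '[[[0.3,0,0,0],[0.5,0,0,0],[0.64,0,0,0],[0.68,0,0,0],[0.68,0,0,0],[0.68,0,0,0]]]'| egrep 'eef|^force'
python3 -m crank '[[[0.05,0,0,0],[0.1,0,0,0],[0.1,0,0,0],[0.1,0,0,0]]]'| egrep 'eef|^force'
```

```text
eef_pos: [0.539, -0.1476, 0.0619]
force: [-0.2, 0.8, 0.0]
eef_pos: [0.555, -0.1503, 0.0608]
force: [0.3, 0.5, 1.3]
eef_pos: [0.5556, -0.1506, 0.0605]
force: [-7.1, 3.1, 3.9]
```

The contact is at the same place with the fingers higher, so it is the knob itself. Finger face and knob radius put its axis 38 mm from the case origin, and it holds rigid at 20 N, so this is the stop. I'll back off and hand in.

```bash
python3 -m crank '[[[0.1,0,0,0],[0.2,0,0,0],[0.2,0,0,0]]]'| egrep 'eef|^force'; python3 -m crank '[[[-0.6,0,0,0],[-0.8,0,0,0],[-0.8,0,-2,0],[-0.8,0,-4,0],[-4,0,-6,0],[-6,0,-6,0],[-6,0,-6,0],[-6,0,-6,0],[-6,0,-6,0]]]' | egrep '^t|eef|^force'
python3 - <<'E'
from h import *
im,d=arm.grab_frame("top");P=pts("top",d);i=im.astype(int)
k=P[(i[...,0]>i[...,1]+70)&(i[...,0]>i[...,2]+70)&(abs(P[...,0]-.56)<.06)&(abs(P[...,1]+.15)<.04)&(P[...,2]>.07)];print(k.mean(0))
print(arm.job_done())
E
```

```text
eef_pos: [0.5561, -0.151, 0.0601]
force: [-19.4, 9.2, 16.5]
t: 24.88
eef_pos: [0.4156, -0.127, 0.2108]
force: [0.6, -0.3, -0.8]
[ 0.57100015 -0.15340373  0.07663362]
the job is handed in; nothing more can be done
None
```

The lid sits flat on the loaded case, its bolt is pushed home against a stop that held at about 20 N, and the job is handed in with the robot clear at about 25 s. The cameras put the bolt's travel at 25–26 mm rather than 28, but contact with the knob puts it at the home position.

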